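Part the stuck cups and put the drip tray away

TASK

The orange cup is stuck inside the grey cup of the wooden draining stand: pinch its rim, twist it loose and pull it out, then stand it upright on the cork trivet at the front left, well on the cork and without dropping it. After that slide the blue drip tray fully home into the bay under the stand, and leave the other things on the table where they are.

Things in the scene. Friction and masses are not known exactly. Their poses are not given: they have to be found in the camera images.
- inner_cup: Orange open cup, 130 mm tall, 0.16 kg give or take, nested in the grey cup and leaning 30 deg with it. Origin: centre of its underside; z axis along the cup axis, out of the mouth. Outside radius 38 mm at the foot, 46 mm at the rim; wall 8 mm, inside depth 122 mm. At first the part from 85 to 130 mm above its underside stands out of the grey cup.
- cup_rim (a point): Centre of the orange cup's mouth, on its axis, 130 mm above its underside. The middle of the 8 mm wall lies 42 mm from this point all round.
- cup_lug (a point): One of two hidden lugs on the orange cup's +x and -x sides, 73 mm up, 50 mm from its axis, each caught under a tab of the grey cup's rim. A straight pull is blocked. Turn the cup about its own axis by 35 to 140 deg, either way (50 to 60 is good; little force), then it comes out freely along its axis; clear after 90 mm. A wobble of 3 mm is normal.
- stand: Wooden draining stand, fixed to the table. Origin: on the table under the centre of the bay; z up. On top a grey cup (90 mm deep, 124 mm across its mouth) is held fast, leaning 30 deg to the stand's -x side. Below it a low bay opens to the stand's +y side. The roof of the bay is 53 mm high.
- bay_mouth (a point): Middle of the bay's mouth at table height, 75 mm along the stand's +y from its origin. The bay is 136 mm wide between its side walls, 45 mm high and 150 mm deep from here to the back stop. Outside the mouth two cheeks, one at each side, flare outwards for 28 mm.
- tray: Blue drip tray, 130 mm (x) by 150 mm (y), 22 mm high, 0.3 kg give or take, on the table before the bay, askew. Origin: centre of the underside of the 130 x 150 part. Its +y end carries a grip tab and stays outside. Fully home (against the back stop) its origin coincides with the stand's origin and its axes point as the stand's do; 3 mm play at either side.
- tray_grip (a point): Point to grip on the tray's upright tab, 112 mm along +y from the tray's origin, 30 mm above the table. The tab is 18 mm thick (tray x), 36 mm long (tray y), 44 mm tall from the tray's underside.
- trivet: Round loose cork trivet, 209 mm across and 14 mm thick, front left on the table. Origin: centre of its underside. The orange cup is to stand on it, near its middle.
- honey_jar: Bystander, leave alone: glass jar with a grey lid, 71 mm wide, 110 mm tall. Origin: centre of its underside.
- spice_green: Bystander, leave alone: small spice jar with green cap, 46 mm wide, 106 mm tall. Origin: centre of its underside.
- mustard_jar: Bystander, leave alone: squat glass jar with dark green lid, 68 mm wide, 84 mm tall. Origin: centre of its underside.
- tea_mug: Bystander, leave alone: cream mug with handle, 94 mm tall. Origin: centre of its underside.
There are look-alikes about, which are no part of the job. Several things have the shape of the trivet; the one meant has the colours described above.

How it is judged (in metres and radians):
On the way, in this order (a step that is already met when the one before it is completed fails the run):
1. the orange cup is out of the grey cup (distance between inner_cup and stand above 0.17 m and height (world z) of inner_cup above 0.03 m), for 0.1 s.
2. the orange cup stands released, upright on the trivet (angle between inner_cup's own z axis and vertical below 0.1 rad and horizontal distance between inner_cup and trivet below 0.06 m and height (world z) of inner_cup between 0.006 and 0.024 m and linear speed of inner_cup below 0.03 m/s and contact force between inner_cup and the fingers below 0.1 N), for 0.2 s.
3. the drip tray is fully home in the bay (y of tray in the frame of stand between -0.008 and 0.008 m and x of tray in the frame of stand between -0.007 and 0.007 m and angle between the y axis of tray and the y axis of stand, either way round below 0.06 rad and height (world z) of tray below 0.006 m), for 0.2 s.
At the end, for the whole second after the job is handed in: The orange cup stands upright (within 0.1 rad), released and at rest on the cork trivet, its axis within 60 mm of the trivet's centre; the tray lies flat in the bay, its origin within 8 mm (along the bay) and 7 mm (across) of the stand's origin and its y axis within 0.06 rad of the stand's, at rest (all of step 2 and all of step 3 and linear speed of tray below 0.02 m/s); the robot touches nothing.
It fails at once if the orange cup is dropped or thrown (moves faster than 0.7 m/s without being held) (linear speed of inner_cup above 0.7 m/s and contact force between inner_cup and the fingers below 0.05 N).
It fails at once if a bystander is moved by more than 30 mm (distance of any of honey_jar, spice_green, mustard_jar, tea_mug from where it was at the start of the episode above 0.03 m).
It also fails if it takes over 64 s, if anything falls off the work surface, if the arm or the gripper's body presses on something with over 40 N, if the wrist force passes 120 N, or if a joint passes its speed limit or range.

ROBOT

A 6-joint arm with a two-finger parallel gripper is mounted at the origin on a cart in front of the work surface, level with it; the furniture and walls round the work are solid. World frame = base frame: x ahead of the robot, y to its left, z up, the work surface at z = 0. Lengths are in mm, angles in rad, forces in N, time in s.
With the tool pointing down it reaches from about 350 to 975 mm from the base axis. Payload 4.9 kg.
Tool frame: the origin (TCP) lies between the finger pads; the fingertips stand 25 mm ahead of it and the grasp point (between the pads) lies 6 mm ahead of it; z points along the fingers, y is the direction in which the jaws open and shut (so a half turn about z gives the same grasp; the last joint's range is limited). The gripper opens to 85 mm and grips with 20 to 120 N. Pads are 22 mm wide; open, the fingers measure 114 mm over their backs; the gripper's body (76 mm by 85 mm) begins 54 mm behind the grasp point. The pads swing forward as they close: fully open they stand 13 mm farther back than shut.
Start: joints at [1.15, 0.053, 1.613, -0, 1.476, -0.119], TCP at [185.764, 596.736, 256.304] pointing down, gripper open.
Joint ranges: [-3.01, 3.01], [-1.01, 2.22], [0.06, 2.58], [-1.02, 4.17], [0.09, 2.62], [-3.14, 3.14]. Speed limits (rad/s): [2.57, 2.57, 3.14, 3.14, 3.14, 3.14].

INTERFACE

Orientations are given as [roll, pitch, yaw] about the fixed x, y, z axes, in that order (R = Rz(yaw) Ry(pitch) Rx(roll)).
In Python, from bench import arm, jaws, imaging gives the robot as it stands. The module is installed in compiled form; this text tells all that it offers. Calls block until the motion is done:
- arm.move_to(position, orientation): joint-space move of the TCP to a pose.
- arm.move_l(position, rotation=None, vel=150, max_force=None): straight line of the TCP; rotation=None keeps the orientation; vel is the mean speed in mm/s. With max_force (N) it stops when the force on the tool has changed by that much, and returns True; else False.
- arm.goto_joints(angles): joint-space move.
- jaws.gripper_to(opening, grasp_force=None): finger opening in mm; grasp_force is the grip in N (None keeps the last); returns when the fingers have stopped.
- arm.pause(seconds).
- arm.inverse_kinematics(position, orientation): joint angles nearest the present ones, or None.
- imaging.grab_frame(name): name is "scene" or "top"; returns a dict with "pixels" (384x512x3 uint8, red, green, blue), "camera_matrix" (3x3 intrinsics, pixels), "rvec" (rotation vector, rad) and "tvec" (3), from world to camera coordinates, as OpenCV has them. Camera axes: x right, y down, z forward; pixel columns grow to the right and rows downward; lengths in mm; the calibration is good to about 2 mm. A picture is of the moment at which its call begins. There is no depth.
A pose or a line that the arm cannot do raises arm.PlanningError and nothing moves.
- arm.sign_off(): hands the job in, once; it reports no verdict.
Trained networks look in a picture, given as the dict that the camera call returned (one of the last four; its "shot" number tells which), for a name from the list of things; names that differ only in an ending like _2 or _b are one class to them, and where a whole thing is asked for, a point or a joint stands for the part that bears it (a point fixed in the world has none). Each returns a list of dicts, best first, with "score" (0 to 1); they miss things now and then, are a little off and sometimes report something else, mostly with a low value. They report only what shows in the picture. A call takes as long as a camera call. They do not tell look-alikes from the thing itself.
- imaging.spot_in(thing, picture): "centre" ([column, row] in pixels, amid what is visible of it).
- imaging.outline_of(thing, picture): "pixels" (384x512 bool, what is visible of it) and "centre" ([column, row] in pixels, amid what is visible of it).
- imaging.pinpoint(thing, picture): "centre" ([column, row] in pixels: a listed point, or the origin of a listed thing).
Readings, each from a call of its own:
- arm.current_t(): time.
- arm.current_qpos(): joint angles.
- arm.current_joint_velocities(): joint speeds.
- arm.current_joint_efforts(): joint torques, N m.
- arm.current_position(): TCP position.
- arm.current_eef_rot(): TCP orientation.
- arm.current_force(): force on the tool from outside, world axes, zero at the start.
- arm.current_torque(): the same for the moment, N m.
- arm.current_finger_gap(): finger opening in mm.
Only numpy, scipy, OpenCV 4.12 (cv2) and the standard library are available. Lean on these libraries where they do the work, as an engineer would, in place of code of your own. Each camera call takes 0.05 s, during which the arm holds its last target.

## Working session

There is one attempt and no reset: what is moved stays moved. The work goes in short steps, each a Python script; the robot and the scene stay as the last script left them, time stands still between calls to the robot, and variables do not carry over. Pictures are saved under pics/ and viewed, and the job is handed in when it is done.

```bash
mkdir -p pics; cat > h.py <<'E'
import numpy as np, cv2
from bench import arm, jaws, imaging
def save(f,n,s=1.5):
    cv2.imwrite('pics/'+n, cv2.resize(f['pixels'][:,:,::-1],None,fx=s,fy=s,interpolation=cv2.INTER_CUBIC))
def cam(f):
    R=cv2.Rodrigues(np.array(f['rvec'],float))[0]; t=np.array(f['tvec'],float).ravel(); return np.array(f['camera_matrix'],float),R,t
def ray(f,px):
    K,R,t=cam(f); d=R.T@np.linalg.solve(K,[px[0],px[1],1]); return -R.T@t,d
def onz(f,px,z):
    c,d=ray(f,px); return c+d*(z-c[2])/d[2]
def proj(f,p):
    K,R,t=cam(f); q=(R@np.atleast_2d(np.array(p,float)).T).T+t; q=q@K.T; return q[:,:2]/q[:,2:]
def tri(f1,p1,f2,p2):
    c1,d1=ray(f1,p1);c2,d2=ray(f2,p2); d1/=np.linalg.norm(d1);d2/=np.linalg.norm(d2)
    s=np.linalg.lstsq(np.c_[d1,-d2],c2-c1,rcond=None)[0]; a=c1+d1*s[0];b=c2+d2*s[1]; return (a+b)/2,np.linalg.norm(a-b)
E
python3 - <<'E'
from h import *
np.set_printoptions(precision=1,suppress=True)
F={}
for n in('scene','top'):
    f=F[n]=imaging.grab_frame(n); save(f,n+'0.png'); print(n,'cam',ray(f,(256,192))); 
import pickle; pickle.dump(F,open('f0.pkl','wb'))
for th in 'inner_cup cup_rim stand bay_mouth tray tray_grip trivet'.split():
    P={}
    for n in F:
        r=imaging.pinpoint(th,F[n]); print(th,n,[(np.array(x['centre']),round(x['score'],2)) for x in r[:3]])
        if r: P[n]=r[0]['centre']
        if r and th in('stand','bay_mouth','tray','trivet','tray_grip'): print('   z',[onz(F[n],x['centre'],30 if th=='tray_grip' else 0) for x in r[:3]])
    if len(P)==2: print('   tri',tri(F['scene'],P['scene'],F['top'],P['top']))
print(arm.current_t())
E
```

```text
scene cam (array([-264. , -829.6,  947.9]), array([ 0.6,  0.6, -0.5]))
top cam (array([  18.3,  -38.2, 1296. ]), array([ 0.4,  0.1, -0.9]))
inner_cup scene [(array([342.5, 259.8]), 0.84)]
inner_cup top [(array([394.4, 236.6]), 0.87), (array([387.8, 248.9]), 0.52), (array([282.5, 185.4]), 0.31)]
   tri (array([ 549.7, -383.8,  103.1]), np.float64(16.23332998736968))
cup_rim scene [(array([332.2, 244.2]), 0.67)]
cup_rim top [(array([406.4, 239.9]), 0.97), (array([342.4, 197. ]), 0.24)]
   tri (array([ 489.9, -382.8,  211.7]), np.float64(1.3154457258271934))
stand scene [(array([331.5, 289.4]), 0.94)]
   z [array([ 514.4, -385.8,    0. ])]
stand top [(array([389.3, 250.4]), 0.87), (array([403.9, 217.1]), 0.48)]
   z [array([ 531.6, -392.5,    0. ]), array([ 670.9, -439.4,    0. ])]
   tri (array([ 523.7, -387.9,    0. ]), np.float64(16.445099756077813))
bay_mouth scene []
bay_mouth top []
tray scene [(array([296.5, 250. ]), 0.95)]
   z [array([ 585.1, -176.4,   -0. ])]
tray top [(array([327.8, 226.6]), 0.76)]
   z [array([ 580.6, -169.6,    0. ])]
   tri (array([ 586.3, -171.8,   -5.7]), np.float64(6.731446318249188))
tray_grip scene [(array([280.8, 232.2]), 0.67)]
   z [array([595.9, -86.6,  30. ])]
tray_grip top [(array([304.4, 210.3]), 0.74)]
   z [array([615. , -75.9,  30. ])]
   tri (array([617.5, -74. ,  13.6]), np.float64(10.61487432484218))
trivet scene [(array([172.2, 187.9]), 0.94), (array([213.9, 204.3]), 0.85), (array([280.6, 210.8]), 0.71)]
   z [array([515.5, 546.7,   0. ]), array([565.1, 289.3,   0. ]), array([734.2,  36.9,   0. ])]
trivet top [(array([202.9, 212. ]), 0.85), (array([128.2, 206.6]), 0.57), (array([283.7, 184.7]), 0.53)]
   z [array([551.1, 292.5,   0. ]), array([519.6, 573.9,   0. ]), array([721.4,  16.5,   0. ])]
   tri (array([409.1, 252.8, 206.8]), np.float64(111.1903618771059))
0.8
```

View pics/scene0.png

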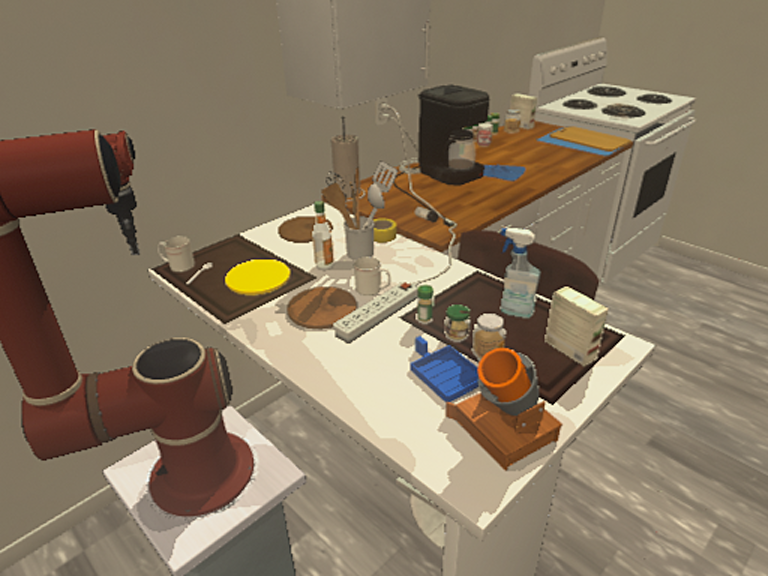

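View pics/top0.png

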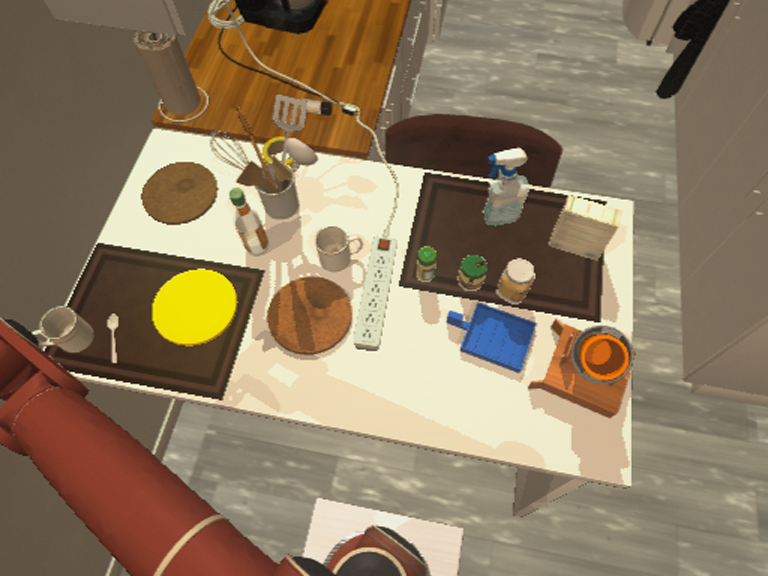

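The cork trivet is the reddish-brown disc at about (206,210) in the top view. The stand with the orange cup is at (402,236) and the tray at (328,225). The yellow disc and the far brown disc are look-alikes. I'll zoom in next.

```bash
python3 - <<'E'
from h import *
import pickle
F=pickle.load(open('f0.pkl','rb'))
def crop(f,n,x0,y0,x1,y1,s): cv2.imwrite('pics/'+n,cv2.resize(f['pixels'][y0:y1,x0:x1,::-1],None,fx=s,fy=s,interpolation=cv2.INTER_CUBIC))
crop(F['top'],'ct.png',290,190,430,290,5.6)
crop(F['scene'],'cs.png',265,215,385,315,6)
F={n:imaging.grab_frame(n) for n in F}
for n in F:
  for th in('inner_cup','trivet','tray','stand'):
    r=imaging.outline_of(th,F[n])
    print(n,th,[(x['centre'],x['score'],int(x['pixels'].sum())) for x in r])
    F[n][th]=r
pickle.dump(F,open('f1.pkl','wb'))
E
```

```text
scene inner_cup [([334.4, 244.6], 0.68, 910), ([281.8, 204.5], 0.58, 249)]
scene trivet [([167.5, 185.6], 0.91, 812), ([214.4, 203.2], 0.77, 988)]
scene tray [([297.6, 248.0], 0.93, 1131)]
scene stand [([335.7, 282.1], 0.56, 2535), ([321.4, 225.1], 0.4, 491)]
top inner_cup [([399.5, 240.3], 0.62, 825)]
top trivet [([128.3, 202.9], 0.92, 2245), ([205.9, 212.3], 0.71, 2268), ([331.3, 221.2], 0.71, 1621)]
top tray [([329.7, 222.8], 0.65, 1629)]
top stand [([385.7, 252.3], 0.98, 1929)]
```

View pics/ct.png

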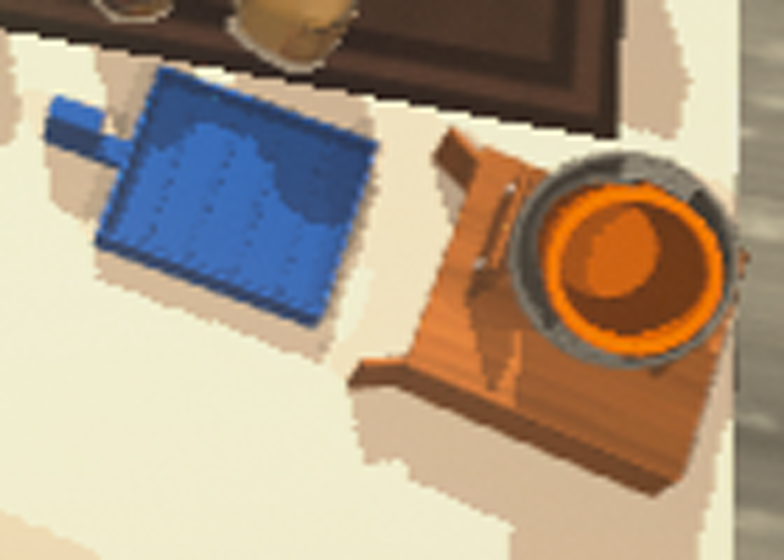

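View pics/cs.png

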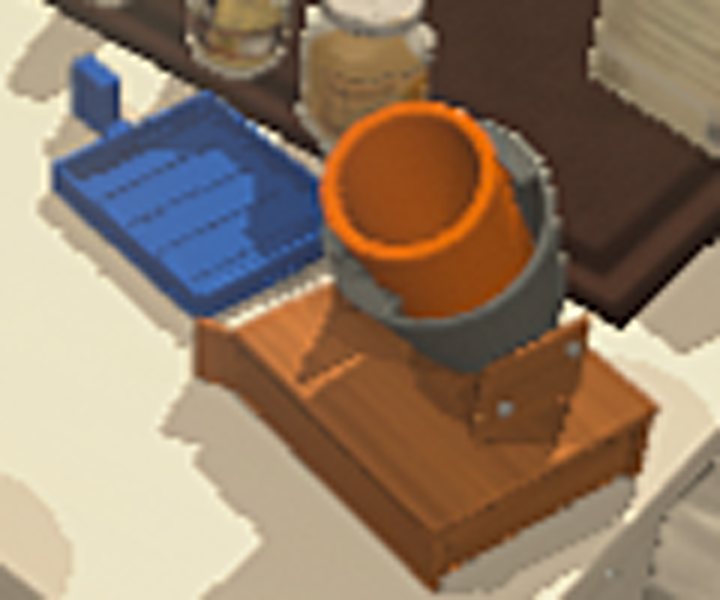

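```bash
python3 - <<'E'
from h import *
import pickle
np.set_printoptions(precision=1,suppress=True)
F=pickle.load(open('f1.pkl','rb'))
T=lambda x,y:(290-.0+x/5.6-.4,190+y/5.6-.4)
S=lambda x,y:(265+x/6-.4,215+y/6-.4)
print('roof top z53:')
for nm,p in dict(frontfar=T(480,150),frontnear=T(410,362),backnear=T(682,478)).items(): print(nm,onz(F['top'],p,53))
for nm,p in dict(frontnear=S(232,325),backnear=S(435,530),backfar=S(655,410)).items(): print('S',nm,onz(F['scene'],p,53))
print('S bottom backnear',onz(F['scene'],S(435,590),0),'T',onz(F['top'],T(655,497),0))
print('tray top z22 T',[onz(F['top'],T(*p),22) for p in((160,68),(377,143),(315,325),(98,243))])
print('tray S',[onz(F['scene'],S(*p),22) for p in((208,92),(55,168),(200,298),(327,205))])
print('tab top z44 T',[onz(F['top'],T(*p),44) for p in((58,97),(107,112),(95,140),(45,125))])
print('tab top S',[onz(F['scene'],S(*p),44) for p in((93,55),(120,85),(72,65),(98,98))])
for n in F:
    a=F[n]['pixels'].astype(int); hsv=cv2.cvtColor(F[n]['pixels'],cv2.COLOR_RGB2HSV)
    # trivet
    r=[x for x in F[n]['trivet'] if abs(x['centre'][1]-(212 if n=='top' else 203))<3][0]
    m=r['pixels'].astype(np.uint8); c=max(cv2.findContours(m,0,1)[0],key=len)[:,0,:]
    w=np.array([onz(F[n],p,14) for p in c]); 
    print(n,'trivet',w.min(0),w.max(0),(w.min(0)+w.max(0))/2, cv2.minEnclosingCircle(w[:,:2].astype(np.float32)))
    x=F[n]['inner_cup'][0]; print(a[int(x['centre'][1]),int(x['centre'][0])])
E
```

```text
roof top z53:
frontfar [ 628.  -324.2   53. ]
frontnear [ 480.  -291.3   53. ]
backnear [ 439.2 -452.7   53. ]
S frontnear [ 480.7 -289.5   53. ]
S backnear [ 438.  -454.2   53. ]
S backfar [ 586.9 -491.4   53. ]
S bottom backnear [ 446.6 -454.6    0. ] T [ 442.1 -454.5    0. ]
tray top z22 T [array([ 662.8, -121.2,   22. ]), array([ 635.6, -265.7,   22. ]), array([ 504.4, -238. ,   22. ]), array([532.8, -98.1,  22. ])]
tray S [array([ 664.5, -123.7,   22. ]), array([ 538.1, -102.4,   22. ]), array([ 510.9, -243.2,   22. ]), array([ 628.5, -247.6,   22. ])]
tab top z44 T [array([618.7, -57.9,  44. ]), array([614.1, -90.3,  44. ]), array([593.1, -85.5,  44. ]), array([597.5, -52.6,  44. ])]
tab top S [array([620.5, -60.7,  44. ]), array([608.8, -94.5,  44. ]), array([603. , -57.8,  44. ]), array([589. , -93.1,  44. ])]
scene trivet [449.6 178.1  14. ] [662.3 382.2  14. ] [556.  280.2  14. ] ((555.062744140625, 276.59088134765625), 111.71369934082031)
[146  72  20]
top trivet [454.7 175.6  14. ] [663.3 383.6  14. ] [559.  279.6  14. ] ((558.9019775390625, 279.0265808105469), 105.01049041748047)
[206  99  21]
```

```bash
cat >> h.py <<'E'
from scipy.spatial.transform import Rotation as Rn
from scipy.optimize import least_squares
YAW=-0.244
ex=np.array([np.cos(YAW),np.sin(YAW),0]); ey=np.array([-np.sin(YAW),np.cos(YAW),0]); ez=np.array([0,0,1.])
AX=-0.5*ex+np.sqrt(.75)*ez
U=np.sqrt(.75)*ex+0.5*ez   # in-mouth plane, uphill dir ; V=ey
def pose(c,phi,s,below):
    "c rim centre; phi about axis from U towards ey; s=+-1 sign of tool y vs radial; below = grasp point depth under rim"
    V=np.cross(AX,U); r=np.cos(phi)*U+np.sin(phi)*V
    z=-AX; y=s*r; x=np.cross(y,z)
    R=np.c_[x,y,z]
    return c+42*r-(below-6)*AX, Rn.from_matrix(R).as_euler('xyz')
E
python3 - <<'E'
from h import *
import pickle
np.set_printoptions(precision=2,suppress=True)
F=pickle.load(open('f1.pkl','rb'))
T=lambda x,y:(290-.0+x/5.6-.4,190+y/5.6-.4)
S=lambda x,y:(265+x/6-.4,215+y/6-.4)
def circ(c,r,tilt,az):
    a=np.array([np.sin(tilt)*np.cos(az),np.sin(tilt)*np.sin(az),np.cos(tilt)]);u=np.cross(a,[0,0,1.]);u/=np.linalg.norm(u);v=np.cross(a,u)
    t=np.linspace(0,6.283,180)[:,None]; return c+r*(np.cos(t)*u+np.sin(t)*v)
def res(p):
    az=np.arctan2(AX[1],AX[0]) if len(p)<4 else p[3]
    q=circ(p[:3],46,np.pi/6,az); t=proj(F['top'],q); s=proj(F['scene'],q)
    o=[t[:,0].min()-T(544,0)[0],t[:,0].max()-T(725,0)[0],t[:,1].min()-T(0,183)[1],t[:,1].max()-T(0,358)[1],
       s[:,0].min()-S(321,0)[0],s[:,1].min()-S(0,101)[1],s[:,1].max()-S(0,258)[1], s[:,0].max()-S(497,0)[0]]
    return o
r=least_squares(res,[490,-383,212]); print(r.x,np.array(r.fun))
r4=least_squares(res,[490,-383,212,2.9]); print(r4.x,np.array(r4.fun),np.arctan2(AX[1],AX[0]))
c=r.x; d=c-np.array([535,-383,0]); print('stand frame',d@ex,d@ey,d@ez)
for s in(1,-1):
  for ph in np.arange(-180,180,30):
    q=arm.inverse_kinematics(*map(list,pose(c,np.radians(ph),s,13)))
    print(s,ph,None if q is None else np.array(q))
print('place')
for s in(0,):
  for yw in np.arange(-180,180,45):
    y=np.radians(yw); q=arm.inverse_kinematics([557+42*np.sin(y),280-42*np.cos(y),140],[np.pi,0,y]); print(yw,None if q is None else np.array(q))
print(onz(F['top'],(165,165),0),onz(F['top'],(223,177),0))
E
```

```text
[ 500.52 -376.32  200.27] [ 0.22  0.05  0.29 -0.63 -0.33 -0.22  0.41 -0.07]
[ 500.55 -376.27  200.21    2.77] [ 0.14  0.17  0.25 -0.57 -0.13  0.1   0.09 -0.27] 2.8975926535897933
stand frame -35.075851873695434 -1.8467103661947457 200.2675065234583
1 -180 [-0.93 -0.19  2.05  0.41  0.91  2.26]
1 -150 [-0.96 -0.16  2.01  0.42  0.92  1.71]
1 -120 [-0.96 -0.12  1.96  0.42  0.93  1.19]
1 -90 [-0.95 -0.08  1.91  0.41  0.94  0.69]
1 -60 [-0.92 -0.06  1.87  0.39  0.94  0.2 ]
1 -30 [-0.88 -0.06  1.86  0.38  0.94 -0.27]
1 0 [-0.84 -0.08  1.87  0.36  0.94 -0.75]
1 30 [-0.82 -0.11  1.9   0.35  0.92 -1.25]
1 60 [-0.8  -0.14  1.95  0.34  0.91 -1.76]
1 90 [-0.81 -0.18  2.    0.35  0.9  -2.3 ]
1 120 [-0.84 -0.21  2.04  0.37  0.9  -2.87]
1 150 [-0.89 -0.21  2.06  0.39  0.9   2.84]
-1 -180 [-0.93 -0.19  2.05  0.41  0.91 -0.88]
-1 -150 [-0.96 -0.16  2.01  0.42  0.92 -1.43]
-1 -120 [-0.96 -0.12  1.96  0.42  0.93 -1.96]
-1 -90 [-0.95 -0.08  1.91  0.41  0.94 -2.46]
-1 -60 [-0.92 -0.06  1.87  0.39  0.94 -2.94]
-1 -30 [-0.88 -0.06  1.86  0.38  0.94  2.87]
-1 0 [-0.84 -0.08  1.87  0.36  0.94  2.39]
-1 30 [-0.82 -0.11  1.9   0.35  0.92  1.9 ]
-1 60 [-0.8  -0.14  1.95  0.34  0.91  1.38]
-1 90 [-0.81 -0.18  2.    0.35  0.9   0.84]
-1 120 [-0.84 -0.21  2.04  0.37  0.9   0.27]
-1 150 [-0.89 -0.21  2.06  0.39  0.9  -0.3 ]
place
-180 [ 0.41  0.19  1.66  0.    1.29 -1.16]
-135 [ 0.41  0.12  1.74  0.    1.28 -1.95]
-90 [ 0.37  0.06  1.81  0.    1.28 -2.77]
-45 [ 0.32  0.05  1.81 -0.    1.28  2.67]
0 [ 0.28  0.11  1.76 -0.    1.28  1.85]
45 [ 0.29  0.18  1.68 -0.    1.29  1.07]
90 [ 0.32  0.23  1.62 -0.    1.29  0.32]
135 [ 0.37  0.23  1.61  0.    1.29 -0.41]
[720.49 492.86   0.  ] [710.57 254.05  -0.  ]
```

```bash
cat >> h.py <<'E'
C=np.array([500.5,-376.3,200.3])
def L(p): return [float(v) for v in p]
E
python3 - <<'E'
from h import *
import pickle
np.set_printoptions(precision=1,suppress=True)
jaws.gripper_to(34,60)
p,o=pose(C,np.radians(28),1,-70); arm.move_to(L(p),L(o))
p,o=pose(C,np.radians(28),1,-25); arm.move_l(L(p),L(o))
for n in('scene','top'):
    f=imaging.grab_frame(n); x0,y0=(275,195) if n=='scene' else (340,190)
    cv2.imwrite(f'pics/a_{n}.png',cv2.resize(f['pixels'][y0:y0+100,x0:x0+120,::-1],None,fx=5,fy=5,interpolation=cv2.INTER_CUBIC))
    print(n,(proj(f,[p+6*np.zeros(3),C+42*(p-C+(-25-6)*AX)/42])-[x0,y0])*5, (proj(f,p-AX*6)-[x0,y0])*5)
print(arm.current_position(),p,arm.current_force(),arm.current_qpos(),arm.current_t())
E
```

```text
scene [[292.9 161.6]
 [308.  187.5]] [[295.9 166.7]]
top [[314.6 174.3]
 [307.1 169.7]] [[313.1 173.4]]
[ 521.6 -361.4  247. ] [ 521.4 -361.2  245.7] [ 1.2 -0.7 -0.1] [-0.8 -0.2  1.9  0.3  1.  -1.2] 5.9
```

View pics/a_scene.png

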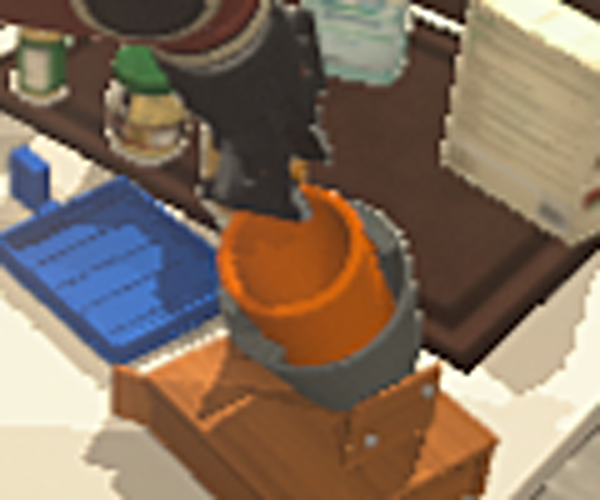

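View pics/a_top.png

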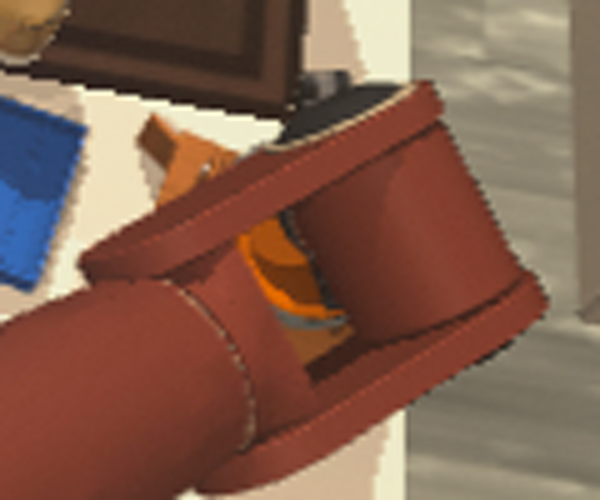

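In the scene crop, the fingers straddle the far rim at about (310,190), with the inner tip inside the mouth. I'll descend and close.

```bash
python3 - <<'E'
from h import *
np.set_printoptions(precision=1,suppress=True)
p,o=pose(C,np.radians(28),1,13)
print(arm.move_l(L(p),L(o),vel=50,max_force=12), arm.current_position(),p,arm.current_force())
jaws.gripper_to(0,60)
print(arm.current_finger_gap(),arm.current_force(),arm.current_torque(),arm.current_t())
f=imaging.grab_frame('scene')
cv2.imwrite(f'pics/b.png',cv2.resize(f['pixels'][195:295,275:395,::-1],None,fx=5,fy=5,interpolation=cv2.INTER_CUBIC))
E
```

```text
False [ 539.9 -365.9  213. ] [ 539.8 -365.8  212.8] [-0.   0.6  0.4]
8.28372382879132 [-8.   1.6  6.3] [ 0.3  1.9 -0.2] 7.1667
```

View pics/b.png

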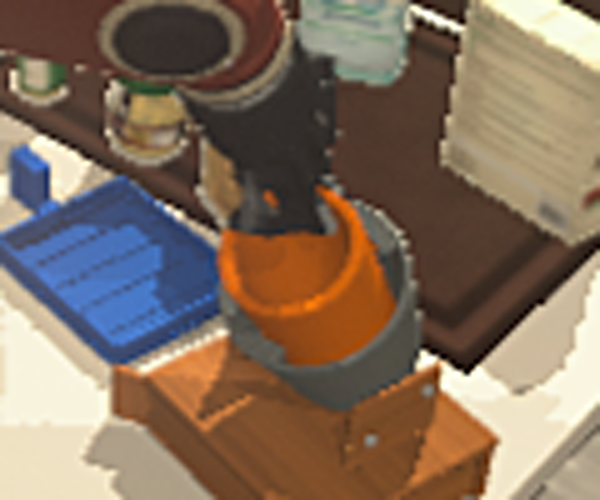

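The wall is gripped, with an 8.3 mm gap. Now the twist.

```bash
python3 - <<'E'
from h import *
np.set_printoptions(precision=1,suppress=True)
for ph in np.linspace(28,-28,9)[1:]:
    p,o=pose(C,np.radians(ph),1,12.5)
    h=arm.move_l(L(p),L(o),vel=40,max_force=35)
    print(ph,h,arm.current_force(),arm.current_torque(),round(arm.current_finger_gap(),1),arm.current_position()-p)
    if h: break
print(arm.current_t())
f=imaging.grab_frame('scene')
cv2.imwrite(f'pics/c.png',cv2.resize(f['pixels'][195:295,275:395,::-1],None,fx=5,fy=5,interpolation=cv2.INTER_CUBIC))
E
```

```text
21.0 False [-6.3  1.6  4.9] [ 0.   1.7 -0.2] 7.7 [-1.  -0.8  0.9]
14.0 False [-6.5 -0.3  5.4] [-0.1  1.6 -0.2] 7.9 [-0.9 -1.2  1.2]
7.0 False [-6.7  0.1  5.7] [-0.   1.6 -0.1] 8.3 [-0.9 -1.2  1.3]
0.0 False [-6.2  0.6  5.2] [ 0.1  1.6 -0.1] 7.9 [-0.8 -1.   1.4]
-7.0 False [-5.5  0.3  6.3] [ 0.3  1.5 -0. ] 7.9 [-0.8 -0.7  1.4]
-14.0 False [-5.8  1.2  5.3] [0.5 1.5 0. ] 7.9 [-0.8 -0.5  1.3]
-21.0 False [-6.9  0.3  6.1] [0.6 1.4 0.1] 8.3 [-0.8 -0.4  1.2]
-28.0 False [-6.   2.1  6.1] [0.7 1.4 0.2] 8.1 [-0.8 -0.2  1.2]
9.4167
```

View pics/c.png

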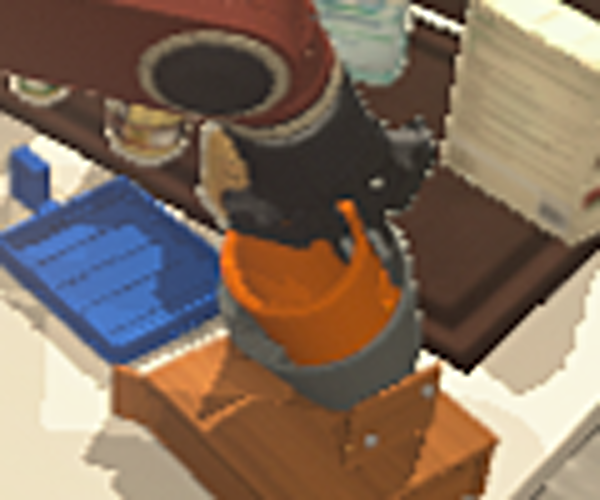

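The cup turned with the gripper, and its lug now shows at about (385,295). Now I'll pull along the axis.

```bash
python3 - <<'E'
from h import *
np.set_printoptions(precision=1,suppress=True)
for b in (0,-10,-40,-70,-100,-130):
    p,o=pose(C,np.radians(-28),1,b)
    h=arm.move_l(L(p),L(o),vel=60,max_force=20)
    print(b,h,arm.current_force(),round(arm.current_finger_gap(),1),arm.current_position()-p)
    if h: break
print(arm.current_t())
f=imaging.grab_frame('scene'); save(f,'d.png')
E
```

```text
0 False [-1.2  2.1 -0.8] 7.6 [-0.2  0.4  0.2]
-10 False [ 0.4  0.2 -2. ] 7.9 [ 0.  -0.4  0.8]
-40 False [-0.2 -0.  -2. ] 7.9 [ 0.  -0.1  0.4]
-70 False [-0.1 -0.5 -2.2] 7.6 [-0.1 -0.   0.3]
-100 False [ 0.4  0.7 -2.6] 7.6 [-0.1 -0.   0.3]
-130 False [-0.3 -0.8 -1.6] 7.8 [-0.1 -0.   0.3]
12.7417
```

View pics/d.png

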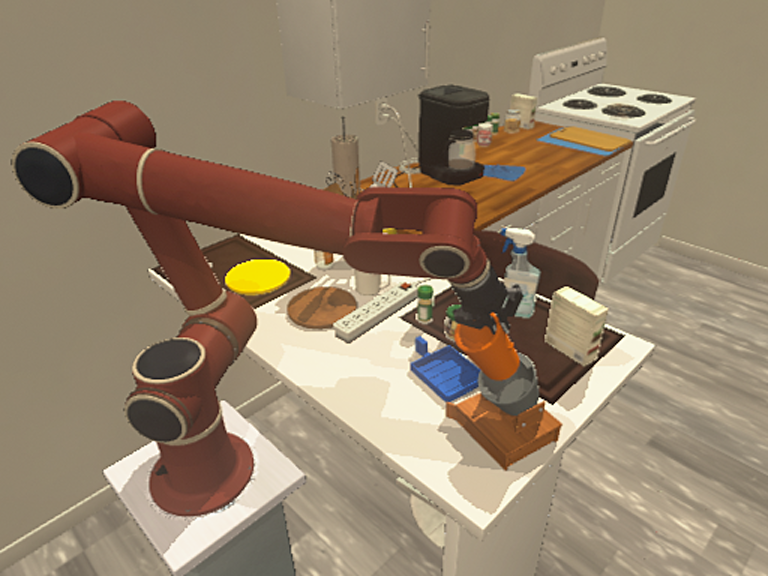

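The cup is out, with only its weight (about 2 N) on the wrist. I'll carry it to above the trivet next.

```bash
python3 - <<'E'
from h import *
np.set_printoptions(precision=2,suppress=True)
p=np.array(arm.current_position()); arm.move_l(L(p+[0,0,45]),vel=120)
print(arm.current_qpos())
TR=np.array([557.5,280,0]); yw=np.radians(135)
tcp=TR+42*np.array([np.sin(yw),-np.cos(yw),0])+[0,0,290]
print(arm.inverse_kinematics(L(tcp),[np.pi,0,yw]))
arm.move_to(L(tcp),[np.pi,0,float(yw)])
print(arm.current_qpos(),arm.current_position(),arm.current_force(),arm.current_finger_gap(),arm.current_t())
for n in('scene','top'):
    f=imaging.grab_frame(n); save(f,f'e_{n}.png')
E
```

```text
[-0.96 -0.31  1.8   0.35  1.27 -0.27]
[ 0.37  0.13  1.48  0.    1.54 -0.41]
[ 0.37  0.13  1.48 -0.    1.54 -0.41] [587.67 308.81 290.26] [-0.64 -0.44 -1.4 ] 7.579625009925713 15.85
```

View pics/e_scene.png

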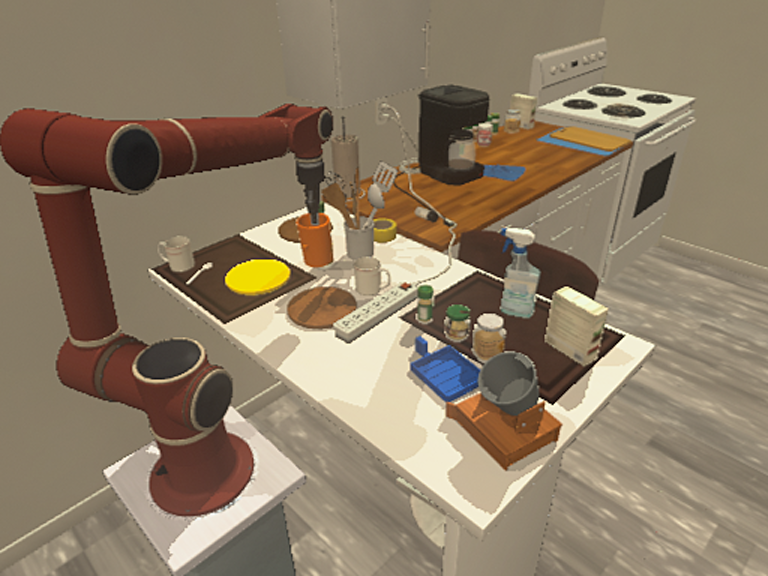

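View pics/e_top.png

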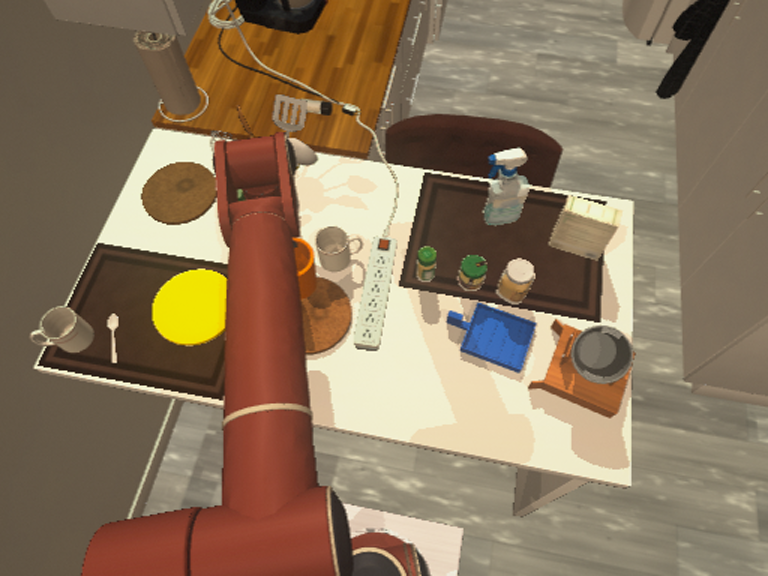

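The cup hangs upright at about (316,240) in the zoomed scene picture. I'll lower it under a force guard.

```bash
python3 - <<'E'
from h import *
np.set_printoptions(precision=2,suppress=True)
p=np.array(arm.current_position()); 
arm.move_l([float(p[0]),float(p[1]),155.],vel=80)
print(arm.current_force())
f=imaging.grab_frame('scene'); cv2.imwrite('pics/f.png',cv2.resize(f['pixels'][120:230,160:290,::-1],None,fx=5,fy=5,interpolation=cv2.INTER_CUBIC))
h=arm.move_l([float(p[0]),float(p[1]),126.],vel=12,max_force=5)
print(h,arm.current_position(),arm.current_force(),arm.current_torque(),arm.current_t())
f=imaging.grab_frame('scene'); cv2.imwrite('pics/g.png',cv2.resize(f['pixels'][120:230,160:290,::-1],None,fx=5,fy=5,interpolation=cv2.INTER_CUBIC))
E
```

```text
[ 0.25  0.07 -1.43]
True [588.01 309.32 140.36] [1.08 0.24 4.29] [ 0.    0.13 -0.01] 19.1833
```

View pics/g.png

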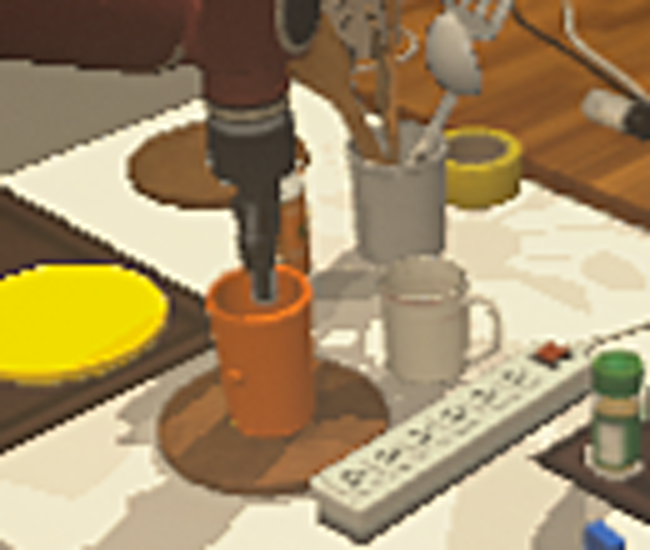

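```bash
python3 - <<'E'
from h import *
np.set_printoptions(precision=2,suppress=True)
f=imaging.grab_frame('scene')
im=cv2.resize(f['pixels'][120:230,160:290,::-1],None,fx=6,fy=6,interpolation=cv2.INTER_CUBIC)
yw=np.radians(135); p=np.array(arm.current_position()); c=p-42*np.array([np.sin(yw),-np.cos(yw),0]); c[2]=14
print(c)
t=np.linspace(0,6.283,60)[:,None]; ci=np.c_[np.cos(t),np.sin(t),0*t]
for z,r in((0,38),(130,46),(130,38)):
    q=(proj(f,c+r*ci+[0,0,z])-[160,120]+.5)*6
    cv2.polylines(im,[q.astype(int)],True,(255,0,0) if z==0 else (0,255,0),1)
q=(proj(f,np.array([557.5,280,14])+104.5*ci)-[160,120]+.5)*6
cv2.polylines(im,[q.astype(int)],True,(255,255,0),1)
cv2.imwrite('pics/g2.png',im[:600,:780])
E
```

```text
[558.32 279.61  14.  ]
```

View pics/g2.png

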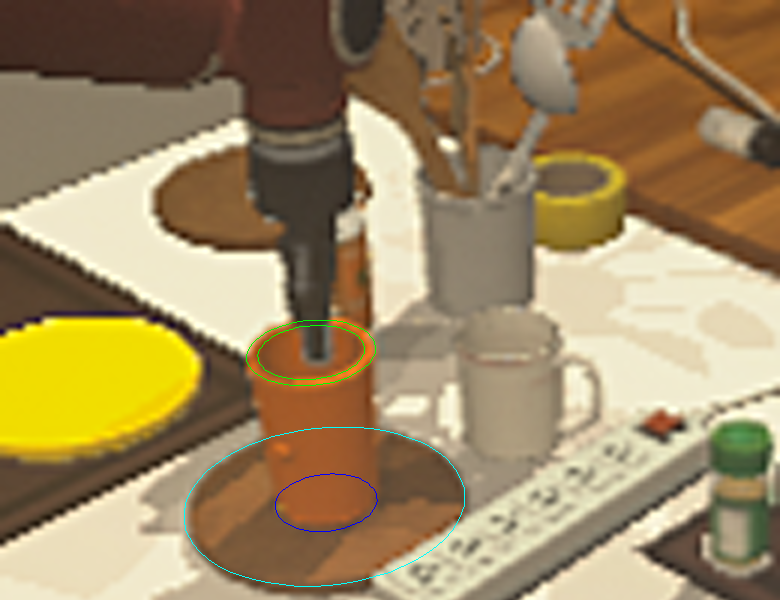

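The overlay matches: the cup is upright on the cork, and the rim and foot outlines coincide. Releasing.

```bash
python3 - <<'E'
from h import *
np.set_printoptions(precision=2,suppress=True)
p=np.array(arm.current_position())
jaws.gripper_to(10,20); arm.pause(0.2); print(arm.current_finger_gap(),arm.current_force())
jaws.gripper_to(30); arm.pause(0.2); print(arm.current_finger_gap(),arm.current_force())
arm.move_l(L([p[0],p[1],185]),vel=60); print(arm.current_force())
arm.move_l(L([p[0],p[1],290]),vel=150)
f=imaging.grab_frame('scene')
im=cv2.resize(f['pixels'][120:230,160:290,::-1],None,fx=6,fy=6,interpolation=cv2.INTER_CUBIC)
c=np.array([558.3,279.6,14])
t=np.linspace(0,6.283,60)[:,None]; ci=np.c_[np.cos(t),np.sin(t),0*t]
for z,r in((0,38),(130,46)):
    q=(proj(f,c+r*ci+[0,0,z])-[160,120]+.5)*6
    cv2.polylines(im,[q.astype(int)],True,(255,0,0) if z==0 else (0,255,0),1)
cv2.imwrite('pics/h.png',im[:600]); print(arm.current_t())
E
```

```text
10.032257732382346 [ 0.06 -0.44  1.11]
30.273867534571014 [ 1.06 -0.05 -0.33]
[ 0.24  0.36 -0.2 ]
22.0583
```

View pics/h.png

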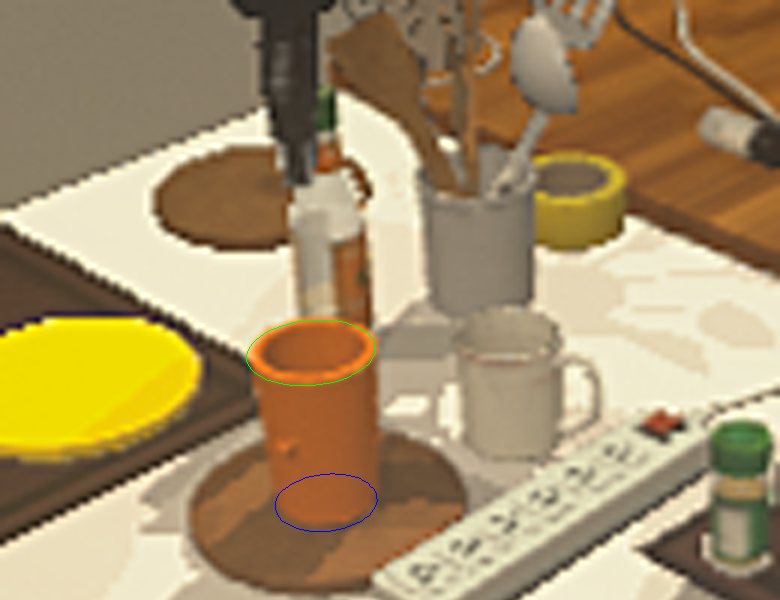

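The cup stands upright and released. Now the tray: I'll grip its tab.

```bash
python3 - <<'E'
from h import *
np.set_printoptions(precision=2,suppress=True)
jaws.gripper_to(42,60)
yw=float(np.pi/2-0.19)
q=arm.inverse_kinematics([605.8,-73,180],[np.pi,0,yw]); q2=arm.inverse_kinematics([605.8,-73,180],[np.pi,0,yw-np.pi]); print(q,q2)
arm.move_to([605.8,-73.,180.],[np.pi,0,yw])
print(arm.current_qpos(),arm.inverse_kinematics([562,-275,36.],[np.pi,0,float(np.pi/2-.245)]))
arm.move_l([605.8,-73.,85.],vel=120)
print(arm.current_t())
for n in('scene','top'):
    f=imaging.grab_frame(n); x0,y0=(245,165) if n=='scene' else (270,150)
    cv2.imwrite(f'pics/i_{n}.png',cv2.resize(f['pixels'][y0:y0+110,x0:x0+130,::-1],None,fx=5,fy=5,interpolation=cv2.INTER_CUBIC))
E
```

```text
[-0.24  0.08  1.72  0.    1.35 -0.05] [-0.24  0.08  1.72 -0.    1.35  3.09]
[-0.24  0.08  1.72  0.    1.35 -0.05] [-0.57  0.28  1.75  0.    1.11 -0.33]
24.75
```

View pics/i_scene.png

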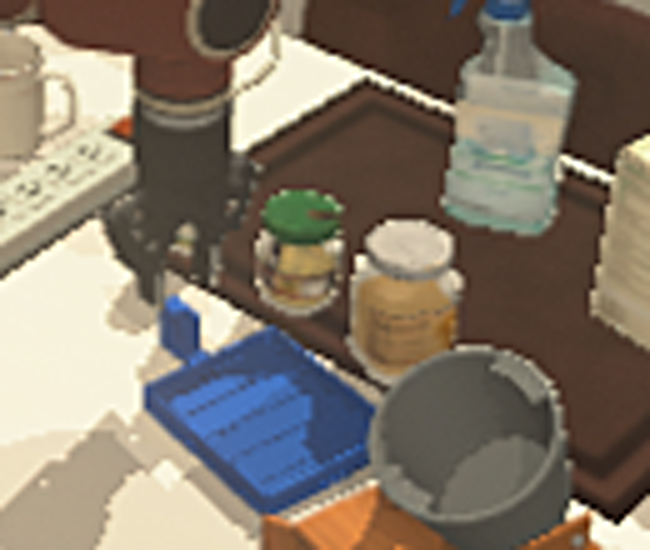

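View pics/i_top.png

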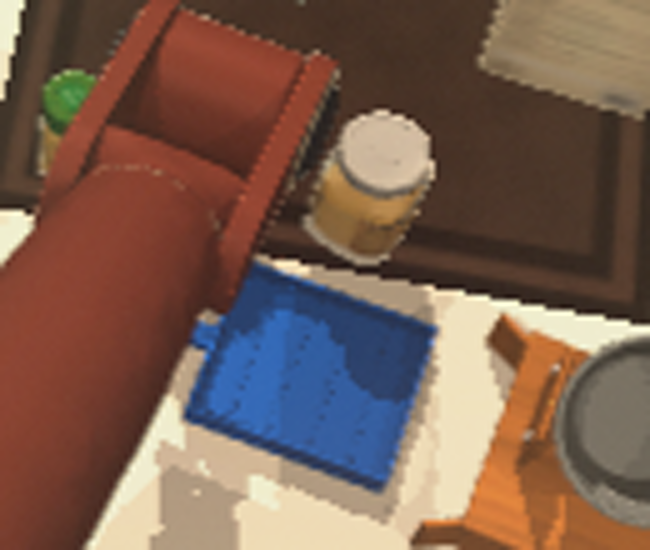

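```bash
python3 - <<'E'
from h import *
np.set_printoptions(precision=0,suppress=True)
f=imaging.grab_frame('scene'); t=imaging.grab_frame('top')
for n,h in(('honey_jar',110),('mustard_jar',84),('spice_green',106)):
  for g in(f,t):
    r=imaging.pinpoint(n,g); print(n,[(onz(g,x['centre'],0),round(x['score'],2)) for x in r[:2]])
print('tab top mid T/S check', onz(f,(245+182/5-.4,165+315/5-.4),44))
E
```

```text
honey_jar [(array([ 711., -214.,    0.]), 0.62)]
honey_jar [(array([ 716., -189.,    0.]), 0.55)]
mustard_jar [(array([754., -77.,   0.]), 0.54)]
mustard_jar []
spice_green []
spice_green [(array([727.,  13.,   0.]), 0.49)]
tab top mid T/S check [605. -80.  44.]
```

```bash
python3 - <<'E'
from h import *
np.set_printoptions(precision=2,suppress=True)
print(arm.move_l([605.8,-74.,36.],vel=60,max_force=8),arm.current_force())
jaws.gripper_to(5,60)
print(arm.current_finger_gap(),arm.current_force(),arm.current_torque(),arm.current_position())
O=np.array([534.8,-384.5,0])
def tp(ys,xs=0): return L(O+ey*(ys+112)+ex*xs+[0,0,36])
rot=[np.pi,0,float(np.pi/2+YAW)]
print(arm.move_l(tp(190),rot,vel=60,max_force=20),arm.current_force(),arm.current_torque(),arm.current_position(),tp(190),arm.current_t())
for n in('scene','top'):
    f=imaging.grab_frame(n); x0,y0=(265,195) if n=='scene' else (290,170)
    cv2.imwrite(f'pics/j_{n}.png',cv2.resize(f['pixels'][y0:y0+110,x0:x0+130,::-1],None,fx=5,fy=5,interpolation=cv2.INTER_CUBIC))
E
```

```text
False [ 0.67 -0.49  0.05]
17.198978070176288 [1.04 0.31 3.72] [ 0.12 -0.15 -0.07] [606.85 -74.19  37.22]
False [1.23 2.05 5.97] [ 0.2  -0.15 -0.12] [608.83 -91.56  37.18] [607.7589920368353, -91.4454223511105, 36.0] 27.0
```

View pics/j_scene.png

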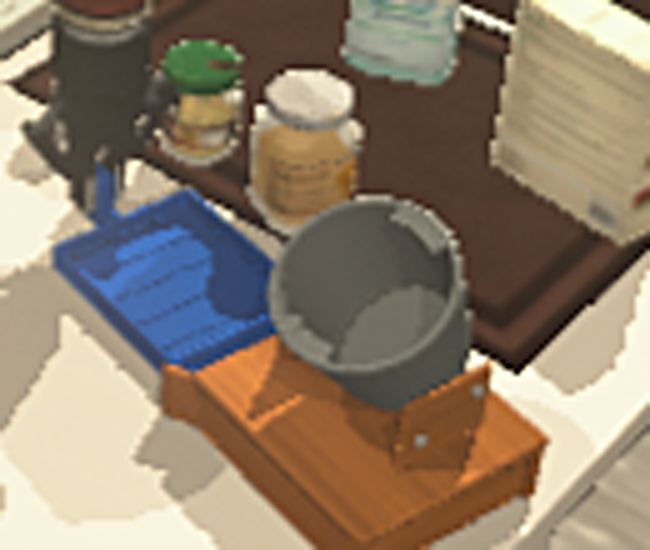

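View pics/j_top.png

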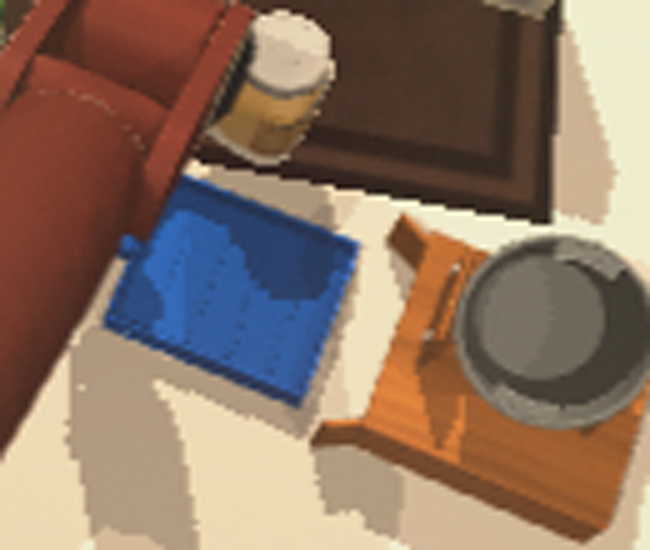

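```bash
python3 - <<'E'
from h import *
np.set_printoptions(precision=1,suppress=True)
O=np.array([534.8,-384.5,0])
f=imaging.grab_frame('top')
w=[onz(f,(290+x/5-.4,170+y/5-.4),22) for x,y in((358,243),(300,407),(105,325),(185,177))]
for p in w: print((p-O)@ex,(p-O)@ey)
a=w[0]-w[3];b=w[1]-w[2]; print([np.degrees(np.arctan2(v[0],v[1])-0)for v in(-a,-b)])
E
```

```text
64.08715114468504 121.74588366005432
-71.05852546227182 119.01202299287924
-71.53125622669177 263.9631473100958
61.16239242542776 253.56032532748554
[np.float64(12.70907398520428), np.float64(13.793311480730072)]
```

```bash
python3 - <<'E'
from h import *
np.set_printoptions(precision=2,suppress=True)
O=np.array([534.8,-384.5,0])
def tp(ys,xs=0): return L(O+ey*(ys+112)+ex*xs+[0,0,36])
rot=[np.pi,0,float(np.pi/2+YAW)]
for y in(120,80,40,15,-8):
    h=arm.move_l(tp(y,1.5),rot,vel=80 if y>20 else 35,max_force=18)
    d=np.array(arm.current_position())-O; F=np.array(arm.current_force())
    print(y,h,'xs',d@ex,'ys',d@ey-112,'F',F@ex,F@ey,F[2],arm.current_torque(),arm.current_finger_gap())
    if h: break
print(arm.current_t())
for n in('scene','top'):
    f=imaging.grab_frame(n); x0,y0=(265,195) if n=='scene' else (310,170)
    cv2.imwrite(f'pics/k_{n}.png',cv2.resize(f['pixels'][y0:y0+110,x0:x0+130,::-1],None,fx=5,fy=5,interpolation=cv2.INTER_CUBIC))
E
```

```text
120 False xs 2.240728090636008 ys 120.59220517062704 F 1.9738448875022845 3.960312297166305 6.786228685070239 [ 0.39 -0.08 -0.07] 17.147539329628703
80 False xs 2.2767996155610777 ys 80.03946374319673 F 0.2985104963666053 2.0996641229197577 5.947809288245483 [ 0.21 -0.07 -0.06] 17.013330199060093
40 False xs 2.26425570818902 ys 40.00127268665864 F 0.3249173478480197 1.329729103151898 6.200034740317337 [ 0.24 -0.08 -0.02] 17.181465860855738
15 False xs 2.2834798185691962 ys 16.131600900222196 F -0.0820677816062867 3.8127807141215007 7.206411530590957 [ 0.64 -0.25  0.  ] 17.42340785371391
-8 False xs 3.0473795128122627 ys -3.3548178386459284 F 2.7729878059817197 17.766627230333203 7.030289093513676 [ 2.08 -1.    0.14] 16.710959819237324
31.15
```

View pics/k_scene.png

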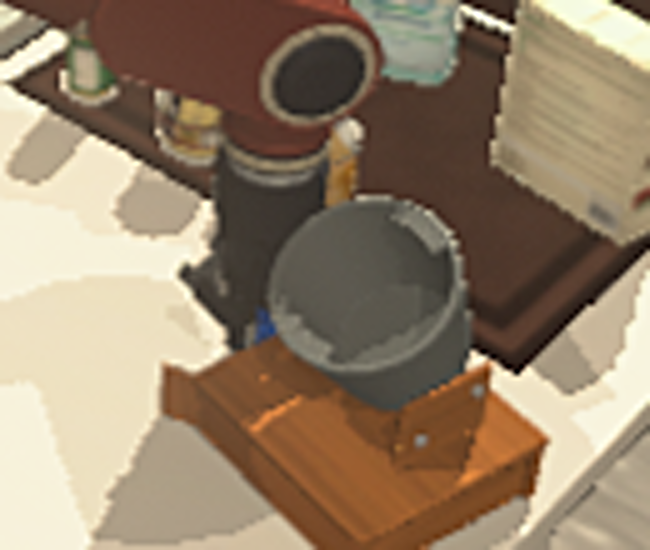

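View pics/k_top.png

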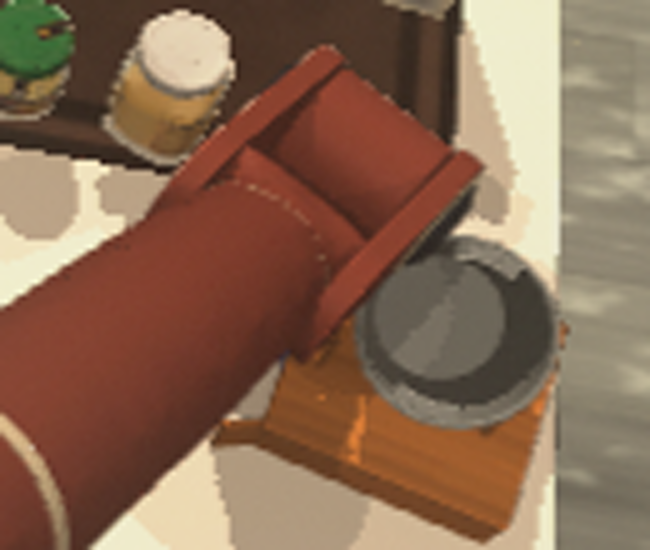

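```bash
python3 - <<'E'
from h import *
np.set_printoptions(precision=2,suppress=True)
O=np.array([534.8,-384.5,0])
def tp(ys,xs=0): return L(O+ey*(ys+112)+ex*xs+[0,0,36])
rot=[np.pi,0,float(np.pi/2+YAW)]
def rep(m):
    d=np.array(arm.current_position())-O; F=np.array(arm.current_force()); print(m,d@ex,d@ey-112,F@ex,F@ey,F[2])
print(arm.move_l(tp(-13,2),rot,vel=20,max_force=14)); rep('push')
arm.move_l(tp(-4,2),rot,vel=20); rep('relax')
jaws.gripper_to(22,20); jaws.gripper_to(45); rep('open')
p=np.array(arm.current_position()); arm.move_l(L([p[0],p[1],110]),vel=80); rep('up')
arm.move_l(L([p[0],p[1],200]),vel=150)
arm.move_to([560.,-30.,320.],rot)
print(arm.current_t())
for n in('scene','top'):
    f=imaging.grab_frame(n); save(f,f'l_{n}.png'); x0,y0=(265,195) if n=='scene' else (310,170)
    cv2.imwrite(f'pics/m_{n}.png',cv2.resize(f['pixels'][y0:y0+110,x0:x0+130,::-1],None,fx=5,fy=5,interpolation=cv2.INTER_CUBIC))
E
```

```text
True
push 4.03581369141364 -3.591683459377805 1.4638526124378333 2.6944053525193326 1.7568588559369762
relax 3.834843552339083 -3.4911468972933903 5.465569129224708 2.4865510076973694 3.1907554954427697
open 1.496719332270912 -4.008856356057166 0.7550371161451727 0.25824548948056153 0.582119131514881
up 0.9857017028043978 -3.835685816570958 1.009951422243617 0.014396708376065147 -0.39734482225579953
35.2333
```

View pics/m_scene.png

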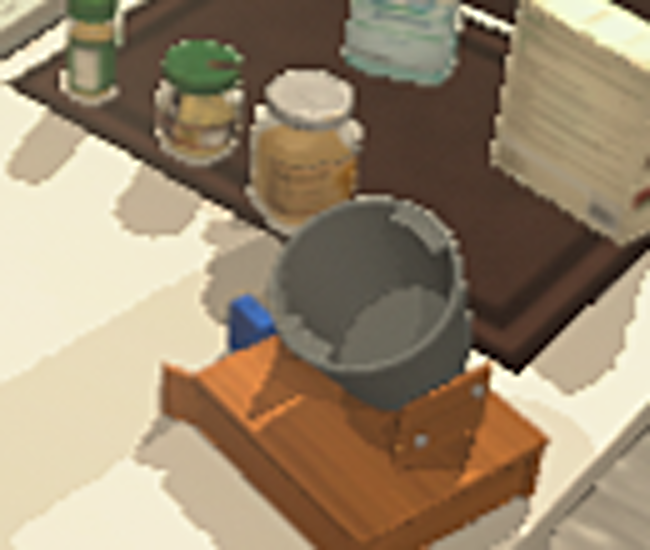

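View pics/m_top.png

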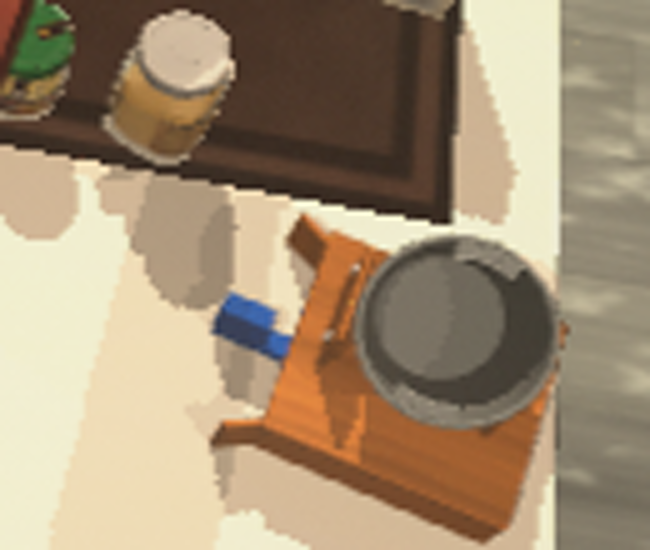

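View pics/l_scene.png

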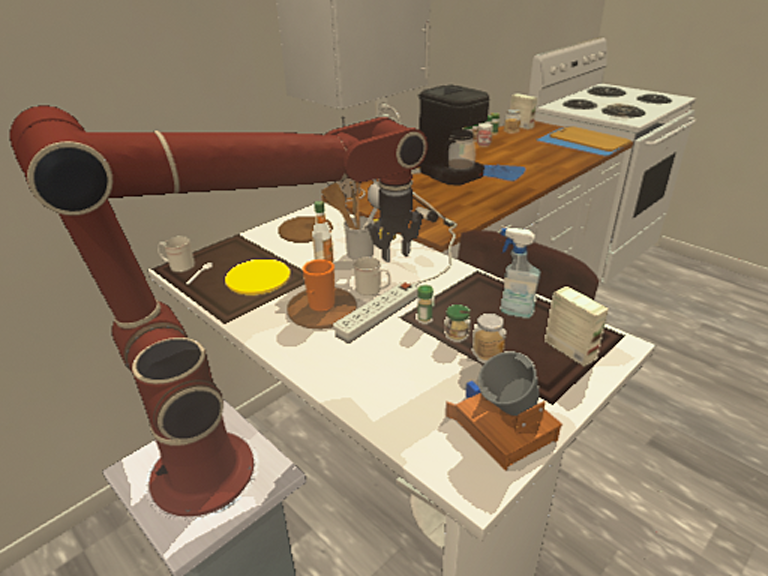

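```bash
python3 - <<'E'
from h import *
np.set_printoptions(precision=1,suppress=True)
O=np.array([534.8,-384.5,0])
f=imaging.grab_frame('top'); s=imaging.grab_frame('scene')
for nm,(x,y),z in(('tab outfar',(230,293),44),('tab infar',(278,313),44),('tab outnear',(215,322),44),('roof far',(328,235),53),('roof near',(266,420),53)):
    p=onz(f,(310+x/5-.4,170+y/5-.4),z)-O; print(nm,p@ex,p@ey)
for nm,(x,y),z in(('tab outnear',(232,303),44),('tab outfar',(250,295),44)):
    p=onz(s,(265+x/5-.4,195+y/5-.4),z)-O; print('S',nm,p@ex,p@ey)
im=cv2.resize(f['pixels'][170:280,310:440,::-1],None,fx=6,fy=6,interpolation=cv2.INTER_CUBIC)
im2=cv2.resize(s['pixels'][195:305,265:395,::-1],None,fx=6,fy=6,interpolation=cv2.INTER_CUBIC)
for g,i,o in((f,im,(310,170)),(s,im2,(265,195))):
  for pts,col in(([(9,94,44),(9,130,44),(-9,130,44),(-9,94,44)],(0,255,255)),([(76,75,53),(-76,75,53),(-76,-93,53),(76,-93,53)],(0,255,0))):
    q=(proj(g,[O+a*ex+b*ey+c*ez for a,b,c in pts])-o+.5)*6; cv2.polylines(i,[q.astype(int)],True,col,1)
cv2.imwrite('pics/n.png',im[:600]);cv2.imwrite('pics/o.png',im2[:600])
E
```

```text
tab outfar 8.201441312149285 128.99406322954653
tab infar 7.981577703231076 93.87463470960371
tab outnear -16.84539587608673 131.45611011501208
roof far 74.90266610611901 81.150910629046
roof near -73.53800910448984 77.97282351569534
S tab outnear -5.3645221701976 125.56863984460612
S tab outfar 10.646641881551096 125.34713100174383
```

View pics/n.png

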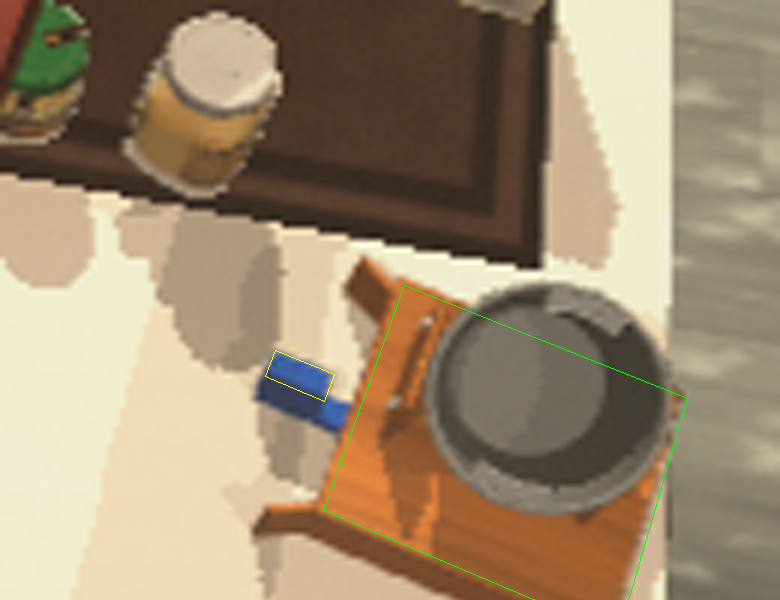

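View pics/o.png

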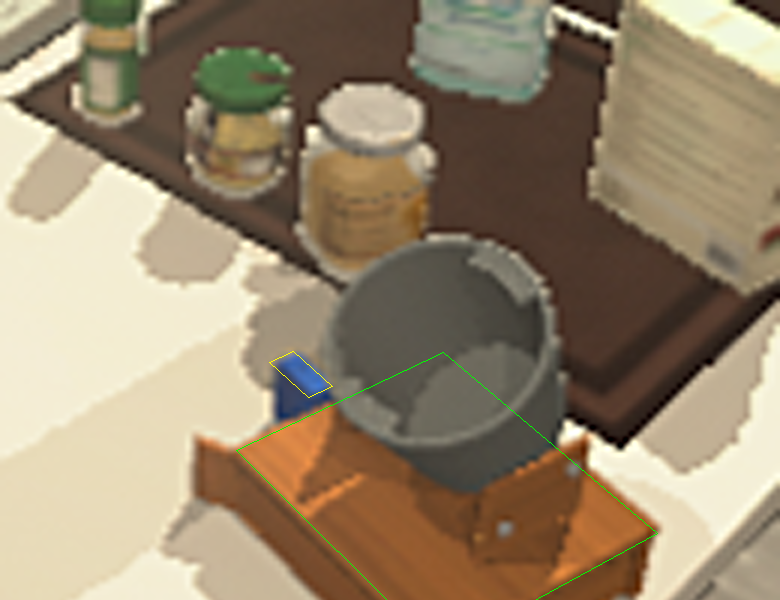

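The tab overlay agrees with home to within about 3 mm. I'll confirm it by nudging the end of the tab with closed fingers.

```bash
python3 - <<'E'
from h import *
np.set_printoptions(precision=2,suppress=True)
O=np.array([534.8,-384.5,0])
rot=[np.pi,0,float(np.pi/2+YAW)]
def P(ys,z,xs=0): return L(O+ey*ys+ex*xs+[0,0,z])
def rep(m):
    d=np.array(arm.current_position())-O; F=np.array(arm.current_force()); print(m,d@ex,d@ey,F@ex,F@ey,F[2])
jaws.gripper_to(0,30)
arm.move_to(P(165,150),rot); arm.move_l(P(165,38),rot,vel=120); rep('start')
h=arm.move_l(P(146,38),rot,vel=60,max_force=6); rep(h)
if not h:
    print(arm.move_l(P(125,38),rot,vel=12,max_force=4)); rep('touch')
    print(arm.move_l(P(125,38),rot,vel=15,max_force=20)); rep('press')
arm.move_l(P(170,38),rot,vel=60); rep('back'); arm.move_l(P(170,200),rot,vel=150)
arm.move_to([560.,-30.,320.],rot); arm.pause(.3)
print(arm.current_t())
f=imaging.grab_frame('top'); save(f,'q_top.png'); s=imaging.grab_frame('scene')
im=cv2.resize(f['pixels'][170:280,310:440,::-1],None,fx=6,fy=6,interpolation=cv2.INTER_CUBIC)
im2=cv2.resize(s['pixels'][120:320,160:395,::-1],None,fx=3.2,fy=3,interpolation=cv2.INTER_CUBIC)
cv2.imwrite('pics/q.png',im[:600]);cv2.imwrite('pics/r.png',im2)
E
```

```text
start 0.8705161107577901 164.82748559357339 0.633329217209566 0.4541729828574556 0.2809301915807063
False 0.05759450613569987 145.42852818534715 0.07818553548092336 -0.1356136398191415 0.08358879889192945
True
touch -0.40371587371926027 141.88366197799812 -0.8698384266821799 -0.8492503284340124 -0.0765480547507566
True
press -0.6547965149690369 141.65169244770726 1.275244271895706 1.2321977985639168 0.7911396459725213
back -0.013174926196405165 170.3352033438039 0.30939682196495016 -0.6019392625677273 -0.390047567841325
42.8
```

View pics/q.png

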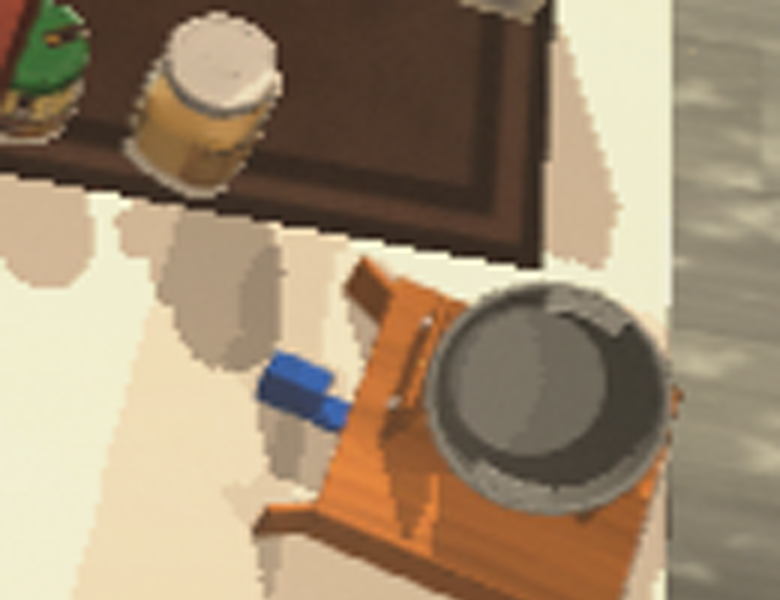

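View pics/r.png

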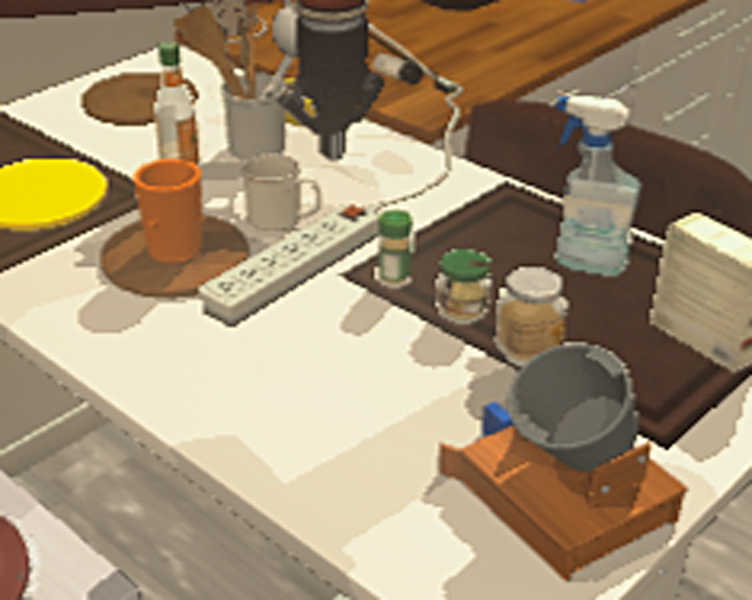

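```bash
python3 - <<'E'
from h import *
print(arm.current_force(),arm.current_t()); arm.sign_off()
E
```

```text
[-0.17410499 -0.32025187  0.32772701] 42.9
the job is handed in; nothing more can be done
```

I finished both parts of the task and handed the job in at 42.9 s, inside the 64 s limit; no verdict is reported.

**Cup:** I pinched the rim, turned it 56° and pulled it out along its axis with little force. I lowered it onto the cork trivet until a force guard stopped at contact, then released it. In the scene image its outline matches an upright cup about 1 mm from the trivet centre I measured.

**Tray:** I gripped its tab, squared it to the bay and slid it in until about 18 N of resistance. After letting go, I nudged the tab end with closed fingers. The force jumped within about 0.2 mm, as it would against the back stop.

**Last checks:**
- **Tray position:** The measurements differ by a few mm along the bay, all within the 8 mm tolerance. The gripper reading and the scene view put it 3–4 mm past my estimated stand origin. The top view and the nudge put it within about 1 mm. I trusted the hard stop over my origin estimate.
- **First re-push:** A push before I released the tab stopped early on a force change as the grip relaxed, so it proved nothing. That is why I did the nudge.
- **Bystanders and arm:** The bystanders look unmoved in the final pictures, though I did not measure them. The arm was clear of everything at hand-in.

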